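# Find the key that switches on the buffet power box

## Task

The food warmers need power: one of the three T-handled keys turns the lock on the power box, and only trying them will tell which. Push keys fully home in the lock and try to turn them; lay each wrong one flat on the table again, and with the right one turn the switch clockwise a full quarter turn to on, so that the crossbar stands upright, and leave that key fully home in the lock. Leave the other things on the table where they are.

Things in the scene. Friction and masses are not known exactly. Their poses are not given: they have to be found in the camera images.
- power_box: Fixed grey steel power box, 160 (x) x 220 (y) x 125 mm high. Origin: centre of its underside; its x points away from the robot. A round lock barrel 64 mm across stands out 30 mm from its front, which faces the robot. Which key turns the lock changes from start to start and cannot be seen from outside.
- lock_mouth (a point): Centre of the slot in the barrel's front face, 85 mm above the table, 110 mm ahead of the box's origin. x points level into the lock, y left along the slot, z up. Slot 32 mm wide, 10.5 mm high, level while off: keys go in level, crossbar level, 64 mm deep, until the key's origin (shoulder) meets this point. A key let go stays in; its crossbar sags up to 10 mm.
- switch (a joint): Turn of the lock's rotor, rad: 0 off, 1.57 fully on. Grows clockwise seen from in front (left end of the crossbar goes up to the top); friction 0.05 N m, stays where left. A key has 0.12 rad of play before it follows. A wrong key goes fully in but stops at about 0.15 rad of key turn (rotor under 0.2); the right one turns all the way if fully home.
- key_a: Loose steel T-handled key, 169 mm long, about 0.28 kg, lying flat. Origin on its axis at the shoulder (front of the collar), 12 mm above the table; x to the nose, y along the crossbar. Ahead: blade 28 x 7 mm to x=13, then a 7 mm rod with tapered tip to x=64, with 28 mm wide, 6 mm long teeth at two of x=22, 34, 46 mm; the first place (22) is empty. Same either way up.
- key_a_bar (a point): Centre of key_a's crossbar, 95 mm behind its origin on its axis. The crossbar is 20 mm thick (along the key's x), 110 mm long (y), 24 mm high. From it a square shank 16 x 16 mm runs ahead from x=-85 to -12 mm, then a square collar 24 x 24 mm to the origin. The key balances about 60 mm behind its origin.
- key_b: Loose steel T-handled key, 169 mm long, about 0.28 kg, lying flat. Origin on its axis at the shoulder (front of the collar), 12 mm above the table; x to the nose, y along the crossbar. Ahead: blade 28 x 7 mm to x=13, then a 7 mm rod with tapered tip to x=64, with 28 mm wide, 6 mm long teeth at two of x=22, 34, 46 mm; the middle place (34) is empty. Same either way up.
- key_b_bar (a point): Centre of key_b's crossbar, 95 mm behind its origin on its axis. The crossbar is 20 mm thick (along the key's x), 110 mm long (y), 24 mm high. From it a square shank 16 x 16 mm runs ahead from x=-85 to -12 mm, then a square collar 24 x 24 mm to the origin. The key balances about 60 mm behind its origin.
- key_c: Loose steel T-handled key, 169 mm long, about 0.28 kg, lying flat. Origin on its axis at the shoulder (front of the collar), 12 mm above the table; x to the nose, y along the crossbar. Ahead: blade 28 x 7 mm to x=13, then a 7 mm rod with tapered tip to x=64, with 28 mm wide, 6 mm long teeth at two of x=22, 34, 46 mm; the last place (46) is empty. Same either way up.
- key_c_bar (a point): Centre of key_c's crossbar, 95 mm behind its origin on its axis. The crossbar is 20 mm thick (along the key's x), 110 mm long (y), 24 mm high. From it a square shank 16 x 16 mm runs ahead from x=-85 to -12 mm, then a square collar 24 x 24 mm to the origin. The key balances about 60 mm behind its origin.
- spice_tin: Bystander: small bare aluminium tin, 48 mm across, 45 mm high, among the keys. Origin: at its underside.
- spoon: Bystander: steel spoon, 150 mm long, lying among the keys. Origin: under its middle.
- sauce: Bystander: sauce bottle, 60 mm across, 170 mm high, upright, right of the power box. Origin: at its underside.
- relish: Bystander: amber jar, 72 mm across, 100 mm high, right of the power box. Origin: at its underside.
- dip_bowl: Bystander: white bowl, 100 mm across, 50 mm high, left of the power box. Origin: at its underside.
- turner: Bystander: turner (spatula), 280 mm long, lying at the left. Origin: under its middle.
- pepper_mill: Bystander: dark wooden mill, 56 mm across, 155 mm high, upright, left of the power box. Origin: at its underside.
Things that resemble listed ones, but are neither listed nor needed, are in the scene too. What is shaped like the key_a but turquoise is not meant.

How it is judged:
By the outcome, as a careful person would: the job done as asked, in the order asked, and still so for the second after the job is handed in, with the robot touching nothing.
It also fails if it takes over 72 s, if anything falls off the work surface, if the arm or the gripper's body presses on something with over 40 N, if the wrist force passes 120 N, or if a joint passes its speed limit or range.

## Robot

A 6-joint arm with a two-finger parallel gripper is mounted at the origin on the work surface. World frame = base frame: x ahead of the robot, y to its left, z up, the work surface at z = 0. Lengths are in m, angles in degrees, forces in N, time in s.
With the tool pointing down it reaches from about 0.4 to 0.825 m from the base axis. Payload 7 kg.
Tool frame: the origin (TCP) lies midway between the tips of the shut fingers; the grasp point (between the pads) lies 19 mm behind it; z points along the fingers, y is the direction in which the jaws open and shut (so a half turn about z gives the same grasp; the last joint's range is limited). The gripper opens to 88 mm and grips with 3 to 60 N. Pads are 19 mm wide; open, the fingers measure 130 mm over their backs; the gripper's body (78 mm by 193 mm) begins 47 mm behind the grasp point.
Start: joints at [79.819, 20.546, 0.682, 0, -70.136, -16.507], TCP at [0.303, 0.603, 0.227] pointing down, gripper open.
Joint ranges: [-176.03, 176.03], [-82.01, 121.73], [-58.28, 71.71], [-173.87, 95.51], [-174.79, -0.11], [-173.66, 173.66]. Speed limits (degrees/s): [136.94, 136.94, 172.46, 180, 180, 180].

## Interface

Orientations are given as [roll, pitch, yaw] about the fixed x, y, z axes, in that order (R = Rz(yaw) Ry(pitch) Rx(roll)).
In Python, from plant import ctrl gives the robot as it stands. The module is installed in compiled form; this text tells all that it offers.
- The arm moves only by the tool arm_command, never from a script. Its argument "targets" is a list that holds one entry, the list of rows, each a list of 7 numbers: the turn, a rotation vector about the world's x, y, z in rad, then the shift along the world's x, y, z in cm, then the opening, from 0 (shut) to 1 (fully open). A call has 1 to 8 rows; each row is the pose to reach, as a shift and turn from the pose commanded when the call began; what a row does not reach only later rows make up. A row lasts 1/12 s, in which the tool goes at most 41.7 mm and 7.16 degrees, less where a joint would pass 70% of its speed; a pose out of reach is approached as far as the arm can. A call with a gripper value outside its range is refused whole. The fingers move at their own pace and stop on an object; the grip force is fixed at half the most. Time passes only in rows, so rows that repeat a pose let the fingers close. It gives the time, the measured TCP pose, the force and the opening at its end, in the units of the state.
- ctrl.get_obs(): the state, without advancing time (a new reading comes with each control period).
- ctrl.snapshot(name): name is "scene" or "top"; returns the picture (420x560x3 uint8, blue, green, red); there is no depth.
- ctrl.camera_model(name): a dict with "K" (3x3 intrinsics, pixels), "xyz" and "rotation" of the camera in the world. Camera axes: x right, y up, looking along -z (the intrinsics and any distortion apply to the point x, -y, -z); pixel columns grow to the right and rows downward; lengths in m; the calibration is good to about 2 mm. A picture is of the moment at which its call begins. camera_model takes no time and is no camera call.
- ctrl.close_job(): hands the job in, once; it reports no verdict.
The state is a dict: "clock": time; "joint_pos": joint angles; "qvel": joint speeds; "tau": joint torques, N m; "tool_pos": TCP position; "orientation": TCP orientation; "force": force on the tool from outside, world axes, zero at the start; "moment": the same for the moment, N m; "opening": finger opening in m.
Only numpy, scipy, OpenCV 4.12 (cv2) and the standard library are available. Lean on these libraries where they do the work, as an engineer would, in place of code of your own. Each camera call takes 0.05 s, during which the arm holds its last target. There are 200 camera calls.

## Working session

There is one attempt and no reset: what is moved stays moved. The work goes in short steps, Python scripts to look and compute and a tool call to move; the robot and the scene stay as the last step left them, time stands still between calls to the robot, and variables do not carry over. Pictures are saved under pics/ and viewed, about 8 in all and at most 12, crops included, and the job is handed in when it is done.

Besides the shell and the picture viewer there is one more tool, called after "Call:" as name([rows], argument=value, ...), one row to a line, values as JSON. arm_command: Moves the arm, as the interface text tells. Its arguments: {"type":"object","properties":{"targets":{"type":"array","items":{"type":"array","items":{"type":"array","items":{"type":"number"}}}}},"required":["targets"]}

```bash
mkdir -p pics
python3 - <<'E'
from plant import ctrl
import cv2
print(ctrl.get_obs())
for n in("scene","top"):
    m=ctrl.camera_model(n);print(n,m)
    im=ctrl.snapshot(n);cv2.imwrite(f"pics/{n}0.png",im)
a=cv2.imread("pics/top0.png");cv2.imwrite("pics/top0b.png",cv2.resize(a,(800,600),interpolation=cv2.INTER_CUBIC))
E
```

```text
{'clock': 0.0, 'joint_pos': array([ 7.98187180e+01,  2.05920601e+01,  6.34839149e-01, -1.97322105e-02,
       -7.01360428e+01, -1.65070559e+01]), 'qvel': array([-0.01721468, -0.00892161, -0.02798701,  0.03227538,  0.08359589,
        0.01799136]), 'tau': array([ 1.01264664e-03, -5.82710230e+01,  2.93047392e+01,  6.99697226e+00,
        6.80483630e-03, -1.60551522e-04]), 'tool_pos': array([0.30297411, 0.60264672, 0.22562495]), 'orientation': array([ 1.79905309e+02, -8.71681918e-03, -2.66950505e+01]), 'force': array([-0.46623781,  0.05343261, -0.53874916]), 'moment': array([ 0.02615492, -0.00525006, -0.03013832]), 'opening': 0.08745544859473132}
scene {'K': array([[522.61509641,   0.        , 276.76164099],
       [  0.        , 522.61509641, 207.66615241],
       [  0.        ,   0.        ,   1.        ]]), 'xyz': array([ 0.98958777, -0.86480084,  1.19143721]), 'rotation': array([41.26555642,  0.97518795, 27.86602662])}
top {'K': array([[422.86421625,   0.        , 281.57091893],
       [  0.        , 422.86421625, 208.15065805],
       [  0.        ,   0.        ,   1.        ]]), 'xyz': array([0.36694008, 0.01699421, 1.39851525]), 'rotation': array([  6.12292698,  -1.11730565, -89.08488869])}
```

View pics/top0b.png

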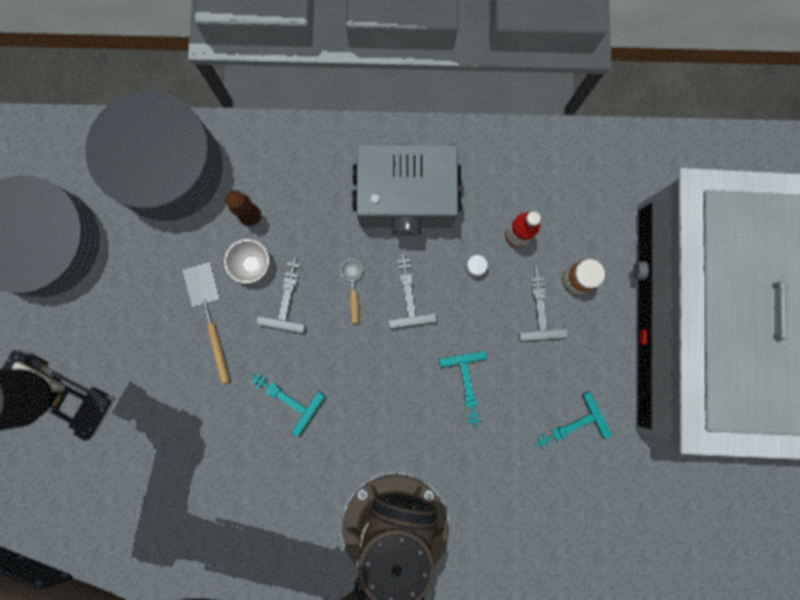

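View pics/scene0.png

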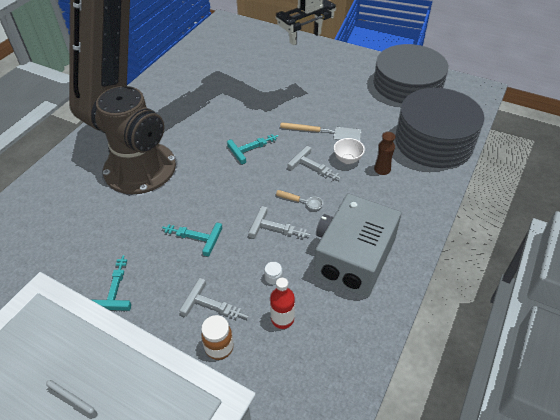

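The first pictures show three grey keys: left bar near top-view (281,325), middle (412,321), right (543,335), all on the 800-wide view. The box front and barrel are at about (407,222). I'll take enlarged crops to measure.

```bash
cat > h.py <<'E'
import numpy as np, cv2
from scipy.spatial.transform import Rotation as R
from plant import ctrl
def cam(n):
    m=ctrl.camera_model(n); return np.array(m["K"]),np.array(m["xyz"]),R.from_euler('xyz',m["rotation"],degrees=True).as_matrix()
def p2w(n,u,v,z):
    K,c,r=cam(n); d=np.linalg.inv(K)@[u,v,1]; d=r@(d*[1,-1,-1]); return c+d*(z-c[2])/d[2]
def w2p(n,p):
    K,c,r=cam(n); q=r.T@(np.asarray(p,float)-c)*[1,-1,-1]; q=K@q; return q[:2]/q[2]
def crop(n,u0,v0,w,h,name,s=None):
    im=ctrl.snapshot(n); s=s or min(800/w,600/h)
    c=cv2.resize(im[v0:v0+h,u0:u0+w],None,fx=s,fy=s,interpolation=cv2.INTER_CUBIC)
    for k in range(0,w,10): cv2.line(c,(int(k*s),0),(int(k*s),8 if (u0+k)%50 else 20),(0,255,255),1)
    for k in range(0,h,10): cv2.line(c,(0,int(k*s)),(8 if (v0+k)%50 else 20,int(k*s)),(0,255,255),1)
    cv2.imwrite("pics/"+name,c)
E
python3 - <<'E'
from h import *
crop("top",170,100,250,150,"c1.png")
crop("scene",230,140,190,140,"c2.png")
print(w2p("top",[.303,.603,.227]),w2p("scene",[.303,.603,.227]))
E
```

```text
[ 56.87897312 273.74050497] [304.62042267  38.02480086]
```

View pics/c1.png

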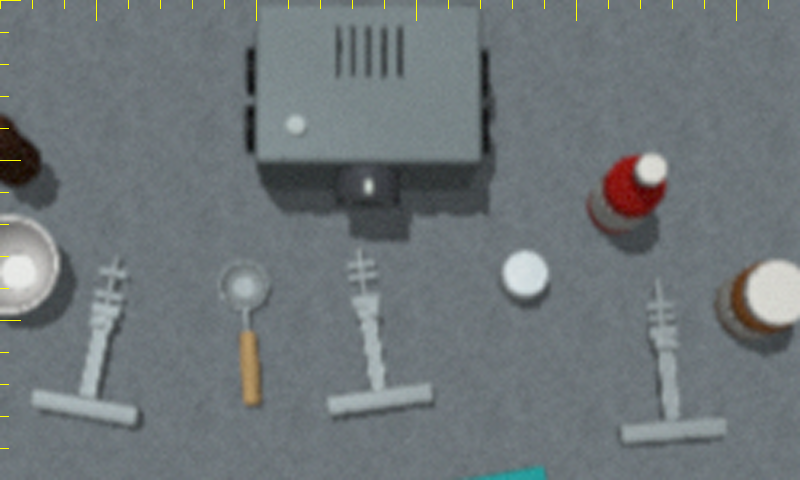

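View pics/c2.png

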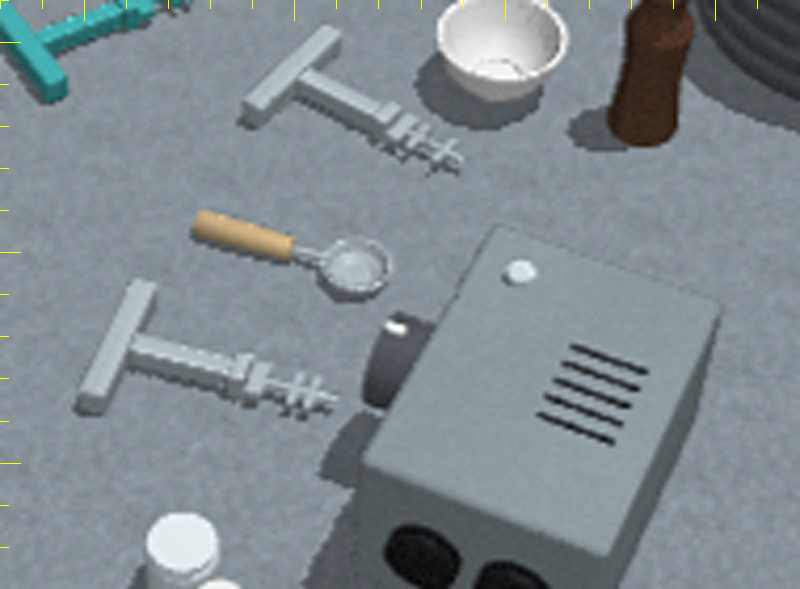

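Run:
```python
from h import *
f=lambda u,v,z:p2w("top",170+u/3.2,100+v/3.2,z)
for p in [(258,161),(481,161),(256,6),(480,5)]: print("box",f(*p,.125).round(4))
s=190/800
g=lambda u,v,z:p2w("scene",230+u*190/800,140+v*190/800,z)
for p in [(498,225),(365,463),(720,303),(611,555)]: print("boxS",g(*p,.125).round(4))
print("barrel top front",f(340,205,.085)[:2].round(4),f(399,205,.085)[:2].round(4),f(368,207,.117)[:2])
for n,b,t,bs,ts in [("L",(85,407),(116,257),(292,77),(461,160)),("M",(380,399),(360,251),(121,344),(335,400)),("R",(674,431),(658,282),None,None)]:
    for q,(B,T) in (("top",(b,t)),("sc",(bs,ts))):
        if B is None: continue
        h=f if q=="top" else g
        B=h(*B,.022);T=h(*T,.012);d=(T-B)[:2];L=np.hypot(*d)
        y=np.degrees(np.arctan2(d[1],d[0])); gp=B[:2]+d/L*.035
        print(n,q,"bar",B[:2].round(4),"yaw",y.round(1),"len",L.round(4),"grasp(-60)",gp.round(4))
```

```text
box [0.6808 0.0922 0.125 ]
box [ 0.6853 -0.1221  0.125 ]
box [0.8344 0.0978 0.125 ]
box [ 0.8405 -0.1202  0.125 ]
boxS [0.6883 0.0906 0.125 ]
boxS [ 0.6927 -0.1259  0.125 ]
boxS [0.8401 0.0919 0.125 ]
boxS [ 0.8475 -0.121   0.125 ]
barrel top front [0.648  0.0127] [ 0.6492 -0.0456] [ 0.63976097 -0.01422   ]
L top bar [0.4479 0.2675] yaw -8.8 len 0.1582 grasp(-60) [0.4825 0.2621]
L sc bar [0.458  0.2548] yaw -5.5 len 0.1487 grasp(-60) [0.4928 0.2514]
M top bar [ 0.4612 -0.0318] yaw 8.3 len 0.1559 grasp(-60) [ 0.4959 -0.0267]
M sc bar [ 0.4709 -0.0387] yaw 11.4 len 0.1526 grasp(-60) [ 0.5053 -0.0318]
R top bar [ 0.4337 -0.3326] yaw 4.7 len 0.1557 grasp(-60) [ 0.4686 -0.3297]
```

Call:
arm_command([
  [[0,0,0.15,4.9,-15.7,0,1],[0,0,0.3,9.7,-31.5,-2,1],[0,0,0.3,9.7,-31.5,-2,1],[0,0,0.3,9.7,-31.5,-2,1],[0,0,0.3,9.7,-31.5,-2,1],[0,0,0.3,9.7,-31.5,-2,1],[0,0,0.3,9.7,-31.5,-2,1],[0,0,0.3,9.7,-31.5,-2,1]],
])

```text
clock: 0.87
tool_pos: [0.4002, 0.2858, 0.2065]
orientation: [-180.0, -0.0, -9.5]
force: [1.4, 0.3, 0.4]
opening: 0.0877
```

Call:
arm_command([
  [[0,0,0.31,9.7,-31.5,-8,1],[0,0,0.31,9.7,-31.5,-8,1],[0,0,0.31,9.7,-31.5,-8,1],[0,0,0.31,9.7,-31.5,-8,1],[0,0,0.31,9.7,-31.5,-8,1],[0,0,0.31,9.7,-31.5,-8,1],[0,0,0.31,9.7,-31.5,-8,1],[0,0,0.31,9.7,-31.5,-8,1]],
])

```text
clock: 1.53
tool_pos: [0.494, -0.0179, 0.1292]
orientation: [-180.0, -0.0, 8.3]
force: [0.6, 0.9, -0.7]
opening: 0.0876
```

Call:
arm_command([
  [[0,0,0,0.6,-1.1,0,1],[0,0,0,0.6,-1.1,-4,1],[0,0,0,0.6,-1.1,-8,1],[0,0,0,0.6,-1.1,-10.5,1],[0,0,0,0.6,-1.1,-11.8,1],[0,0,0,0.6,-1.1,-12.2,1],[0,0,0,0.6,-1.1,-12.2,1],[0,0,0,0.6,-1.1,-12.2,1]],
])

```text
clock: 2.2
tool_pos: [0.5004, -0.0268, 0.008]
orientation: [180.0, -0.0, 8.3]
force: [-0.4, 0.3, 0.7]
opening: 0.0876
```

Run:
```python
from h import *
crop("scene",230,140,160,120,"c3.png")
print(ctrl.get_obs()["tool_pos"])
```

```text
[ 0.50073505 -0.02667968  0.00842318]
```

View pics/c3.png

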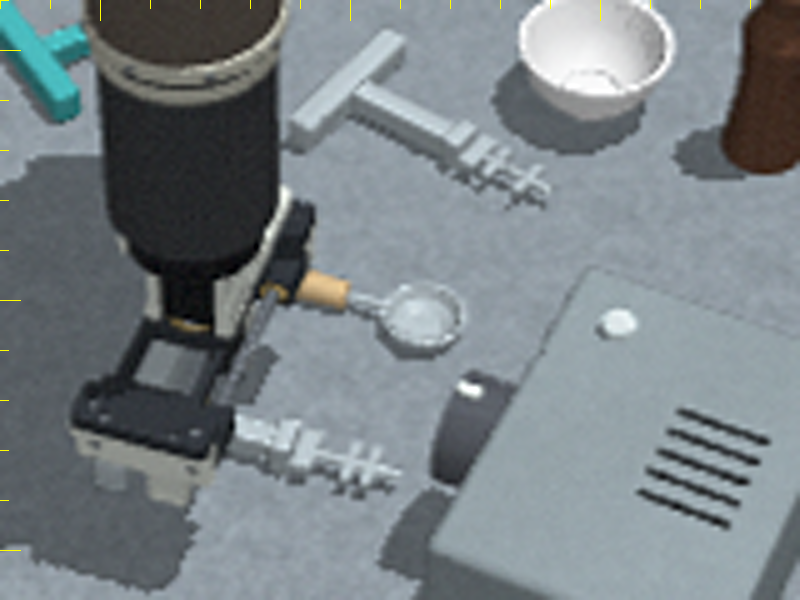

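The open fingers straddle the middle key's shank, clear of the spoon. I'll lower 4 mm, close and lift.

Call:
arm_command([
  [[0,0,0,0,0,-0.4,1],[0,0,0,0,0,-0.4,1],[0,0,0,0,0,-0.4,0],[0,0,0,0,0,-0.4,0],[0,0,0,0,0,-0.4,0],[0,0,0,0,0,-0.4,0],[0,0,0,0,0,-0.4,0],[0,0,0,0,0,-0.4,0]],
])

```text
clock: 2.92
tool_pos: [0.4999, -0.027, 0.0034]
orientation: [180.0, -0.0, 8.3]
force: [-0.6, 0.9, -0.1]
opening: 0.053
```

Call:
arm_command([
  [[0,0,0,0,0,0,0],[0,0,0,0,0,0,0],[0,0,0,0,0,0,0],[0,0,0,0,0,0,0]],
])

```text
clock: 3.25
tool_pos: [0.4998, -0.027, 0.0033]
orientation: [180.0, 0.0, 8.3]
force: [-0.4, 0.4, -0.5]
opening: 0.0266
```

Call:
arm_command([
  [[0,0,0,0,0,0,0],[0,0,0,0,0,0,0],[0,0,0,0,0,0,0],[0,0,0,-0.5,0,2,0],[0,0,0,-1,0,4.5,0],[0,0,-0.12,-1.5,0.6,7.3,0],[0,0,-0.12,-1.5,0.6,7.3,0],[0,0,-0.12,-1.5,0.6,7.3,0]],
])

```text
clock: 3.92
tool_pos: [0.4855, -0.0205, 0.0776]
orientation: [-179.9, -0.2, 1.4]
force: [-0.2, 0.9, -3.7]
opening: 0.0153
```

Run:
```python
from h import *
crop("top",235,100,100,100,"t4.png",6)
crop("scene",230,140,160,120,"s4.png",5)
a=cv2.imread("pics/t4.png");b=cv2.imread("pics/s4.png")
cv2.imwrite("pics/s4b.png",b[150:600])
o=ctrl.get_obs();print(o["tool_pos"],o["orientation"],o["opening"],o["force"],o["moment"])
```

```text
[ 0.4841239  -0.02110532  0.07569868] [-1.79992656e+02  5.42436055e-02  1.44037218e+00] 0.015575482949660165 [-0.02206191  0.03008044 -2.56097793] [-0.01990359  0.00612416  0.00171017]
```

View pics/t4.png

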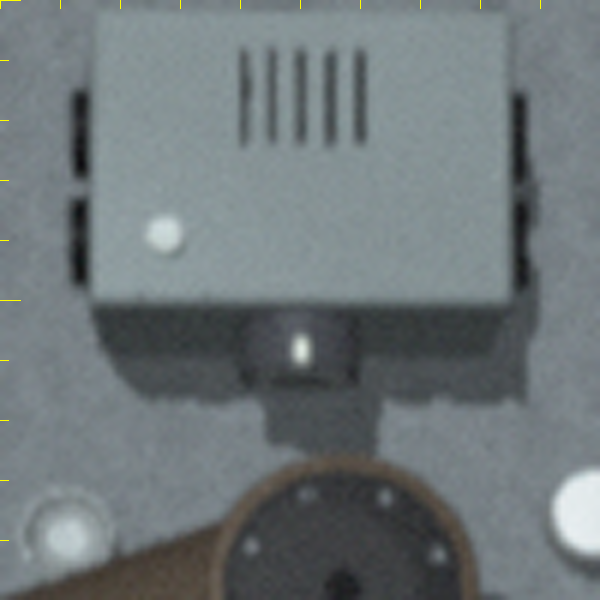

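Top view: the arm hides the key. The barrel runs from crop x 240 to 358 (centre about 299), with its front face at row 383. I'll check the scene crop.

View pics/s4b.png

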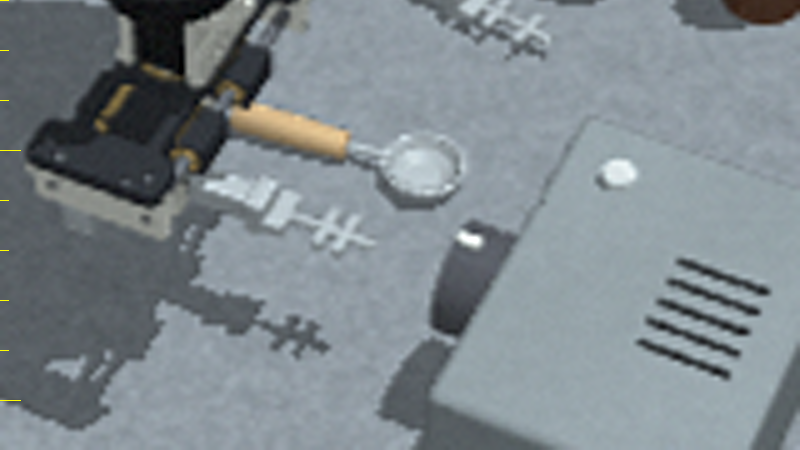

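Run:
```python
from h import *
f=lambda u,v,z:p2w("top",235+u/6,100+v/6,z)
print("barrel L/R",f(240,360,.085).round(4),f(358,360,.085).round(4),"front",f(299,383,.085).round(4),"led",f(301,350,.117).round(4))
print("box",f(92,303,.125).round(4),f(511,303,.125).round(4),f(97,12,.125).round(4),f(508,12,.125).round(4))
o=ctrl.get_obs();t=o["tool_pos"]
# predicted scene pixels of nose & mouth in crop s4b
y=np.radians(1.44)
for n,p in [("nose",t+[.124*np.cos(y),.124*np.sin(y),.0087]),("origin",t+[.06,.0015,.0087]),("mouth",[.652,-.017,.085])]:
    u=w2p("scene",p); print(n,p,((u-[230,140])*5-[0,150]).round(1))
```

```text
barrel L/R [0.661  0.0169 0.085 ] [ 0.6623 -0.0454  0.085 ] front [ 0.6493 -0.0144  0.085 ] led [ 0.6597 -0.0144  0.117 ]
box [0.6802 0.0931 0.125 ] [ 0.6847 -0.1217  0.125 ] [0.8341 0.0942 0.125 ] [ 0.839  -0.1192  0.125 ]
nose [ 0.60808474 -0.01798919  0.08439868] [374.  247.5]
origin [ 0.5441239  -0.01960532  0.08439868] [269.7 209.6]
mouth [0.652, -0.017, 0.085] [447.1 273.5]
```

Run:
```python
from h import *
g=lambda u,v,z:p2w("scene",230+(u+1)/5,140+(v+5.5+150)/5,z).round(4)
a,b=g(590,115,.125),g(433,398,.125);print(a,b,(a+b)/2)
print("led",g(470,238,.117))
# barrel left/right silhouettes: predicted circle of front face for candidate mouth
for y0 in(-.018,-.015):
  for x0 in (.65,.655):
    th=np.linspace(0,2*np.pi,8,endpoint=False)
    P=[((w2p("scene",[x0,y0+.032*np.cos(t),.085+.032*np.sin(t)])-[230,140])*5-[1,155.5]).round(0) for t in th]
    print(x0,y0,np.array(P).tolist())
```

```text
[0.6891 0.0882 0.125 ] [ 0.694  -0.1279  0.125 ] [ 0.69155 -0.01985  0.125  ]
led [ 0.6644 -0.0168  0.117 ]
0.65 -0.018 [[466.0, 228.0], [461.0, 213.0], [445.0, 230.0], [426.0, 270.0], [417.0, 309.0], [423.0, 323.0], [440.0, 305.0], [457.0, 266.0]]
0.655 -0.018 [[475.0, 231.0], [470.0, 216.0], [453.0, 233.0], [435.0, 274.0], [425.0, 312.0], [431.0, 326.0], [448.0, 308.0], [466.0, 269.0]]
0.65 -0.015 [[469.0, 225.0], [464.0, 209.0], [447.0, 226.0], [428.0, 266.0], [419.0, 305.0], [425.0, 319.0], [442.0, 301.0], [460.0, 262.0]]
0.655 -0.015 [[477.0, 228.0], [472.0, 213.0], [455.0, 230.0], [437.0, 270.0], [428.0, 308.0], [433.0, 322.0], [450.0, 304.0], [468.0, 265.0]]
```

Call:
arm_command([
  [[0,0,0,1.2,0,0.06,0],[0,0,0,3,0.07,0.06,0],[0,0,0,3,0.07,0.06,0],[0,0,0,3,0.07,0.06,0]],
])

```text
clock: 4.35
tool_pos: [0.5145, -0.0206, 0.0753]
orientation: [180.0, 0.2, 1.4]
force: [-0.7, -0.0, -3.7]
opening: 0.0158
```

Run:
```python
from h import *
ims=[ctrl.snapshot("scene").astype(float) for _ in range(4)]
im=np.mean(ims,0)
c=im[175:225,280:345]
c=cv2.resize(c,None,fx=12,fy=12,interpolation=cv2.INTER_CUBIC).clip(0,255).astype('uint8')
c=cv2.convertScaleAbs(c,alpha=1.4)
o=ctrl.get_obs();t=o["tool_pos"];print(t,o["orientation"],o["opening"])
nose=t+[.124,.0031,.0087]
u=w2p("scene",nose);print("nose pred crop",(u-[280,175])*12)
cv2.imwrite("pics/s5.png",c)
```

```text
[ 0.5138209  -0.02058309  0.07616143] [1.79976970e+02 1.02600556e-01 1.39026849e+00] 0.016044096243032484
nose pred crop [415.76696982 576.46156648]
```

View pics/s5.png

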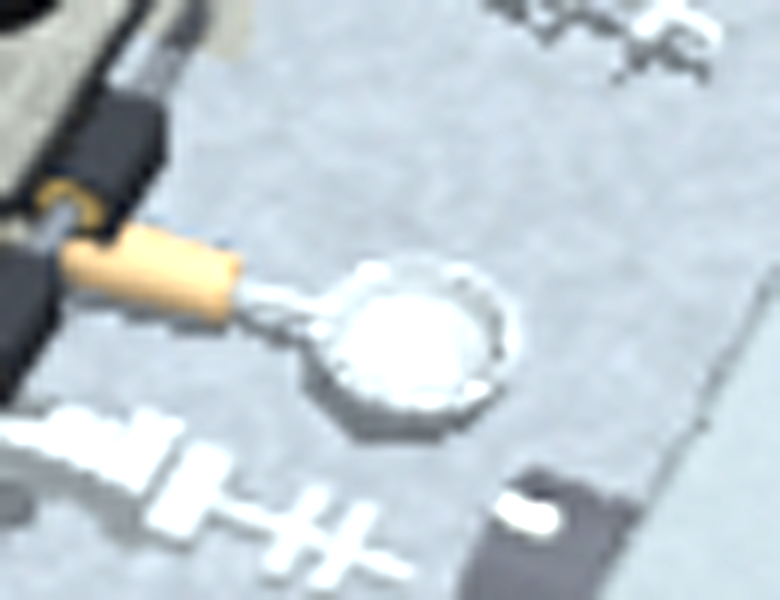

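Nose tip is at about (410,570) in this crop, close to its predicted position. I cut the barrel off at the bottom of the frame. The mark on the barrel triangulates the mouth to y≈-0.016, so I'll probe in gently.

Call:
arm_command([
  [[0,0,0,0,0.15,-0.02,0],[0,0,0,0.6,0.16,-0.02,0],[0,0,0,1.2,0.18,-0.02,0],[0,0,0,1.8,0.19,-0.02,0],[0,0,0,2.4,0.21,-0.02,0],[0,0,0,2.8,0.22,-0.02,0],[0,0,0,3.2,0.23,-0.02,0],[0,0,0,3.2,0.23,-0.02,0]],
])

```text
clock: 5.22
tool_pos: [0.5477, -0.018, 0.0766]
orientation: [180.0, -0.0, 1.4]
force: [0.1, 0.2, -2.7]
opening: 0.0156
```

```bash
cat > o.py <<'E'
from h import *
np.set_printoptions(precision=4,suppress=True)
o=ctrl.get_obs()
for k in("clock","tool_pos","orientation","force","moment","opening"):print(k,o[k])
E
python3 o.py
```

```text
clock 5.2167
tool_pos [ 0.5477 -0.018   0.0766]
orientation [179.9943  -0.0094   1.383 ]
force [ 0.1119  0.1568 -2.7341]
moment [-0.0597  0.0015 -0.0908]
opening 0.015570161725361291
```

Call:
arm_command([
  [[0,0,0,0.4,0.01,0,0],[0,0,0,0.8,0.02,0,0],[0,0,0,1.2,0.03,0,0],[0,0,0,1.6,0.04,0,0],[0,0,0,1.6,0.04,0,0]],
])

```text
clock: 5.63
tool_pos: [0.5638, -0.0175, 0.0768]
orientation: [180.0, -0.0, 1.4]
force: [-0.4, -0.1, -4.1]
opening: 0.0157
```

```bash
python3 o.py
```

```text
clock 5.6333
tool_pos [ 0.5638 -0.0175  0.0768]
orientation [179.9987  -0.036    1.392 ]
force [-0.3965 -0.1404 -4.0604]
moment [-0.0105 -0.0553 -0.0113]
opening 0.01565180166509951
```

Call:
arm_command([
  [[0,0,0,0.4,0.01,0,0],[0,0,0,0.8,0.02,0,0],[0,0,0,1.2,0.03,0,0],[0,0,0,1.6,0.04,0,0],[0,0,0,2.0,0.05,0,0],[0,0,0,2.4,0.06,0,0],[0,0,0,2.8,0.07,0,0],[0,0,0,2.8,0.07,0,0]],
])

```text
clock: 6.3
tool_pos: [0.5917, -0.0169, 0.0767]
orientation: [180.0, -0.0, 1.4]
force: [0.5, 0.5, -2.6]
opening: 0.0158
```

```bash
python3 o.py
```

```text
clock 6.3
tool_pos [ 0.5917 -0.0169  0.0767]
orientation [179.9969  -0.0246   1.3897]
force [ 0.4618  0.4657 -2.6188]
moment [-0.001  -0.0482 -0.0055]
opening 0.015787015682803683
```

Still free; continue until the shoulder meets the face.

Call:
arm_command([
  [[0,0,0,0.2,0,0,0],[0,0,0,0.4,0.01,0,0],[0,0,0,0.6,0.01,0,0],[0,0,0,0.8,0.02,0,0],[0,0,0,0.8,0.02,0,0]],
])

```text
clock: 6.72
tool_pos: [0.595, -0.0171, 0.0756]
orientation: [180.0, 0.4, 1.3]
force: [-10.1, 1.3, -0.0]
opening: 0.0157
```

```bash
python3 o.py
```

```text
clock 6.7167
tool_pos [ 0.595  -0.0171  0.0756]
orientation [179.9732   0.4263   1.3368]
force [-10.0865   1.2791  -0.0192]
moment [0.5838 3.5499 0.0102]
opening 0.015713785392920884
```

Call:
arm_command([
  [[0,0,0,-0.3,0,0,0],[0.09,0.002,0,-0.3,0.08,0,0],[0.18,0.004,0,-0.3,0.16,0.02,0],[0.26,0.006,0,-0.3,0.23,0.03,0],[0.35,0.008,0,-0.3,0.31,0.05,0],[0.35,0.008,0,-0.3,0.31,0.05,0]],
])

```text
clock: 7.22
tool_pos: [0.595, -0.0155, 0.0762]
orientation: [-159.6, 0.1, 1.2]
force: [-6.5, 2.0, -1.1]
opening: 0.0157
```

```bash
python3 o.py
python3 - <<'E'
from h import *
crop("scene",240,170,90,70,"s6.png")
E
```

```text
clock 7.2167
tool_pos [ 0.595  -0.0155  0.0762]
orientation [-159.6114    0.1128    1.1953]
force [-6.5088  2.0468 -1.0768]
moment [-0.5345  2.4699  1.0441]
opening 0.015691515521474013
```

View pics/s6.png

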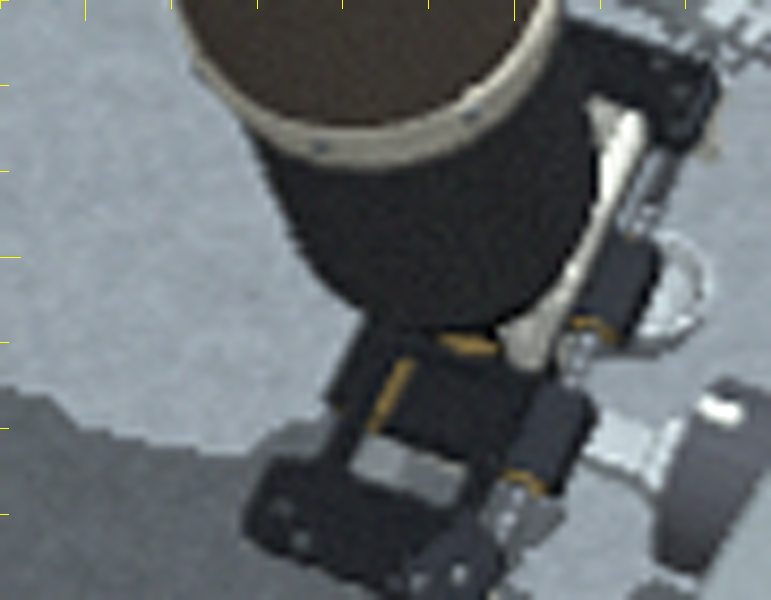

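Call:
arm_command([
  [[0.09,0.002,0,0,0.07,0.03,0],[0.17,0.004,0,0,0.14,0.07,0],[0.17,0.004,0,0,0.14,0.07,0],[0.17,0.004,0,0,0.14,0.07,0]],
])

```text
clock: 7.6
tool_pos: [0.5949, -0.0134, 0.0769]
orientation: [-150.3, 0.1, 1.3]
force: [-4.4, -2.5, -4.6]
opening: 0.0156
```

```bash
python3 o.py
```

```text
clock 7.6
tool_pos [ 0.5949 -0.0134  0.0769]
orientation [-150.3428    0.1448    1.2942]
force [-4.3874 -2.4893 -4.5651]
moment [-3.3146  1.4416  0.7244]
opening 0.015647862239465522
```

Call:
arm_command([
  [[0.09,0.002,0,0,0.07,0.04,0],[0.18,0.004,0,0,0.13,0.09,0],[0.27,0.006,0,0,0.19,0.15,0],[0.27,0.006,0,0,0.19,0.15,0],[0.27,0.006,0,0,0.19,0.15,0]],
])

```text
clock: 8.02
tool_pos: [0.5949, -0.0113, 0.078]
orientation: [-134.9, 0.2, 1.4]
force: [-4.6, -2.2, -4.9]
opening: 0.016
```

```bash
python3 o.py
```

```text
clock 8.0167
tool_pos [ 0.5949 -0.0113  0.078 ]
orientation [-134.9494    0.165     1.3535]
force [-4.6309 -2.1782 -4.894 ]
moment [-4.4599  1.4438  1.2858]
opening 0.015963026026373655
```

Call:
arm_command([
  [[0,0,0,0,0,0,0.5],[0,0,0,0,0,0,0.5],[0,0,0,0,0,0,0.5],[0,0,0,0,0,0,0.5],[0,0,0,0,-2.8,2.8,0.5],[0,0,0,0,-5.6,5.6,0.5],[0,0,0,0,-8.4,8.4,0.5],[0,0,0,0,-8.4,8.4,0.5]],
])

```text
clock: 8.68
tool_pos: [0.5983, -0.0998, 0.1694]
orientation: [-135.2, -0.6, 1.3]
force: [0.3, -0.0, 0.6]
opening: 0.0437
```

Call:
arm_command([
  [[-0.12,0,0,-2,0,4,0.5],[-0.24,0,0,-4,0,8,0.5],[-0.36,0,0,-8,0,12,0.5],[-0.48,0,0,-12,0,16,0.5],[-0.6,0,0,-16,0,16,0.5],[-0.7,0,0,-16,0,16,0.5],[-0.785,0,0,-16,0,16,0.5],[-0.785,0,0,-16,0,16,0.5]],
])

```text
clock: 9.35
tool_pos: [0.4351, -0.0924, 0.3263]
orientation: [-179.9, 0.5, 1.3]
force: [-0.9, 1.0, -1.2]
opening: 0.0438
```

```bash
python3 o.py
python3 - <<'E'
from h import *
crop("scene",230,140,100,75,"s7.png",4)
crop("top",235,130,100,75,"t7.png",4)
cv2.imwrite("pics/st7.png",np.hstack([cv2.imread("pics/s7.png"),cv2.imread("pics/t7.png")]))
E
```

```text
clock 9.35
tool_pos [ 0.4351 -0.0924  0.3263]
orientation [-179.9112    0.4702    1.3025]
force [-0.8605  1.0087 -1.1749]
moment [0.0315 0.0343 0.0775]
opening 0.04381275258456942
```

View pics/st7.png

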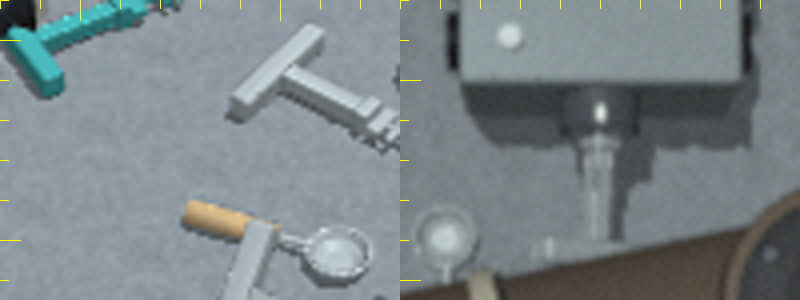

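The top view shows the key home in the lock. Its left bar end is at crop x≈545 against a shank at 598, which is foreshortened, so the bar has turned. I'll measure the bar angle numerically to save views.

```bash
cat > ang.py <<'E'
from h import *
import sys
def hull(n,P): return cv2.convexHull(np.array([w2p(n,p)*8 for p in P]).astype(np.int32))
def run(x0=.654,y0=-.0165,yaw=1.4,off=(-.3,-.8)):
    im=ctrl.snapshot("scene").astype(float); g=cv2.resize(im.mean(2),None,fx=8,fy=8,interpolation=cv2.INTER_CUBIC)
    best=[]
    for th in range(-10,100,3):
        rt=R.from_euler('xz',[th,yaw],degrees=True)
        P=[rt.apply([-.095+a*.010,b*.055,c*.012])+[x0,y0,.085] for a in(-1,1) for b in(-1,1) for c in(-1,1)]
        m=np.zeros(g.shape,np.uint8); cv2.fillConvexPoly(m,hull("scene",P)+np.array(off)*8,1) if False else cv2.fillConvexPoly(m,(hull("scene",P)+(np.array(off)*8).astype(int)),1)
        big=cv2.dilate(m,np.ones((41,41)));ring=(big-m)>0
        best.append((g[m>0].mean()-g[ring].mean(),th,g[m>0].std()))
    best.sort(reverse=True); print([(round(a,1),t,round(s,1)) for a,t,s in best[:6]], [ (round(a,1),t) for a,t,s in best if t in(-1,8,11,44,89)])
run()
E
python3 ang.py
```

```text
[(np.float64(21.5), 38, np.float64(19.1)), (np.float64(21.1), 32, np.float64(19.0)), (np.float64(21.0), 35, np.float64(19.1)), (np.float64(21.0), 41, np.float64(19.6)), (np.float64(20.9), 44, np.float64(20.2)), (np.float64(20.8), 47, np.float64(20.6))] [(np.float64(20.9), 44), (np.float64(17.0), 11), (np.float64(16.2), 8), (np.float64(12.0), -1), (np.float64(2.3), 89)]
```

Call:
arm_command([
  [[-0.1,0,0,2.4,1.7,0,0.5],[-0.2,0,0,4.8,3.4,0,0.5],[-0.3,0,0,7.2,5,0,0.5],[-0.4,0,0,9.6,6.7,0,0.5],[-0.5,0,0,12,8.4,0,0.5],[-0.6,0,0,14.4,10,0,0.5],[-0.7,0,0,16.8,11.7,-2,0.5],[-0.785,0,0,18.7,13.2,-4,0.5]],
])

```text
clock: 10.17
tool_pos: [0.6255, 0.0385, 0.2818]
orientation: [135.1, 1.3, -0.0]
force: [1.1, 0.1, 0.9]
opening: 0.0437
```

Call:
arm_command([
  [[0,0,0,0,0,0,0.5],[0,0,0,0,0,0,0.5],[0,0,0,0,0,0,0.5]],
])

```text
clock: 10.42
tool_pos: [0.6234, 0.0369, 0.2814]
orientation: [135.3, 1.6, -0.1]
force: [0.8, -0.2, 1.5]
opening: 0.0438
```

```bash
python3 o.py;python3 -c "
from h import *
print(ctrl.get_obs()['joint_pos'])"; python3 ang.py
```

```text
clock 10.4167
tool_pos [0.6234 0.0369 0.2814]
orientation [135.2523   1.5708  -0.0733]
force [ 0.7756 -0.1726  1.4711]
moment [ 2.2144 -0.0882 -0.0163]
opening 0.04384901534483767
[ 39.02855251  24.44193884 -12.51380978  32.3435822  -86.56347591
  39.6068283 ]
[(np.float64(15.0), 44, np.float64(24.9)), (np.float64(14.9), 47, np.float64(24.8)), (np.float64(14.9), 56, np.float64(24.5)), (np.float64(14.9), 41, np.float64(25.0)), (np.float64(14.9), 38, np.float64(25.1)), (np.float64(14.8), 59, np.float64(24.5))] [(np.float64(15.0), 44), (np.float64(10.7), 11), (np.float64(9.8), 8), (np.float64(6.4), -1), (np.float64(-0.5), 89)]
```

Call:
arm_command([
  [[0,-0.027,0.026,0,0.3,-4,0.5],[0,-0.027,0.026,0,0.3,-8,0.5],[0,-0.027,0.026,0,0.3,-12,0.5],[0,-0.027,0.026,0,0.3,-14,0.5],[0,-0.027,0.026,0,0.3,-14,0.5],[0,-0.027,0.026,0,0.3,-14,0.5]],
])

```text
clock: 10.97
tool_pos: [0.6233, 0.0398, 0.1458]
orientation: [135.4, -0.3, 1.5]
force: [1.2, -0.6, 1.5]
opening: 0.0435
```

```bash
python3 o.py
```

```text
clock 10.9667
tool_pos [0.6233 0.0398 0.1458]
orientation [135.4039  -0.314    1.4639]
force [ 1.2388 -0.553   1.5035]
moment [2.2089 0.0336 0.041 ]
opening 0.043485458716551614
```

Call:
arm_command([
  [[0,0,0,0,-2,-2.2,0.5],[0,0,0,0,-4,-4.2,0.5],[0,0,0,0,-5.5,-5.7,0.5],[0,0,0,0,-6.35,-6.5,0.5],[0,0,0,0,-6.35,-6.5,0.5],[0,0,0,0,-6.35,-6.5,0.5]],
])

```text
clock: 11.47
tool_pos: [0.6241, -0.0227, 0.0807]
orientation: [135.4, -0.4, 1.5]
force: [-0.1, 0.3, 0.1]
opening: 0.0438
```

```bash
python3 o.py
```

```text
clock 11.4667
tool_pos [ 0.6241 -0.0227  0.0807]
orientation [135.3804  -0.3722   1.5085]
force [-0.0621  0.3256  0.0886]
moment [2.2745 0.0924 0.0277]
opening 0.04379917142599712
```

Adjust slightly along the tool, then close.

Call:
arm_command([
  [[0,0,0,-0.1,-0.1,-0.2,0.5],[0,0,0,-0.1,-0.1,-0.2,0],[0,0,0,-0.1,-0.1,-0.2,0],[0,0,0,-0.1,-0.1,-0.2,0],[0,0,0,-0.1,-0.1,-0.2,0],[0,0,0,-0.1,-0.1,-0.2,0],[0,0,0,-0.1,-0.1,-0.2,0],[0,0,0,-0.1,-0.1,-0.2,0]],
])

```text
clock: 12.13
tool_pos: [0.6217, -0.0237, 0.0763]
orientation: [135.3, -0.2, 1.6]
force: [-1.3, 1.2, -0.0]
opening: 0.0158
```

```bash
python3 o.py
```

```text
clock 12.1333
tool_pos [ 0.6217 -0.0237  0.0763]
orientation [135.3036  -0.1726   1.5549]
force [-1.3369  1.154  -0.0065]
moment [ 2.8819  0.2115 -0.3155]
opening 0.01578201817561862
```

Call:
arm_command([
  [[0.12,0.003,0,0.1,0.08,0,0],[0.24,0.006,0,0.15,0.16,-0.05,0],[0.36,0.009,0,0.15,0.26,-0.1,0],[0.48,0.012,0,0.15,0.35,-0.13,0],[0.6,0.014,0,0.15,0.45,-0.15,0],[0.72,0.017,0,0.15,0.56,-0.15,0],[0.785,0.019,0,0.15,0.61,-0.15,0],[0.785,0.019,0,0.15,0.61,-0.15,0]],
])

```text
clock: 12.8
tool_pos: [0.6221, -0.0179, 0.0745]
orientation: [-179.3, -0.2, 1.1]
force: [-4.3, 12.1, -4.3]
opening: 0.0159
```

```bash
python3 o.py
```

```text
clock 12.8
tool_pos [ 0.6221 -0.0179  0.0745]
orientation [-179.3147   -0.1651    1.1245]
force [-4.3036 12.0851 -4.3432]
moment [4.0724 1.517  0.3855]
opening 0.015850737963137563
```

Call:
arm_command([
  [[0.06,0.001,0,0,0.12,0.03,0],[0.12,0.003,0,0,0.2,0.05,0],[0.12,0.003,0,0,0.2,0.05,0],[0.12,0.003,0,0,0.2,0.05,0]],
])

```text
clock: 13.13
tool_pos: [0.622, -0.0158, 0.0745]
orientation: [-172.9, -0.1, 1.2]
force: [-3.4, 4.4, -1.8]
opening: 0.0158
```

```bash
python3 o.py
```

```text
clock 13.1333
tool_pos [ 0.622  -0.0158  0.0745]
orientation [-172.8615   -0.055     1.2134]
force [-3.435   4.4399 -1.816 ]
moment [1.2626 1.0166 0.3201]
opening 0.01583098109625018
```

Call:
arm_command([
  [[0.06,0.001,0,0,0.07,0.01,0],[0.06,0.001,0,0,0.07,0.01,0],[0.06,0.001,0,0,0.07,0.01,0]],
])

```text
clock: 13.38
tool_pos: [0.622, -0.0149, 0.0747]
orientation: [-169.5, -0.1, 1.2]
force: [-3.7, 5.6, -2.2]
opening: 0.0159
```

```bash
python3 o.py
```

```text
clock 13.3833
tool_pos [ 0.622  -0.0149  0.0747]
orientation [-169.4697   -0.0718    1.2444]
force [-3.67    5.6065 -2.1996]
moment [0.8752 0.992  0.3581]
opening 0.01592554901859688
```

Call:
arm_command([
  [[-0.09,-0.002,0,0,-0.08,-0.01,0],[-0.17,-0.004,0,0,-0.15,-0.01,0],[-0.17,-0.004,0,0,-0.15,-0.01,0],[-0.17,-0.004,0,0,-0.15,-0.01,0.5],[-0.17,-0.004,0,0,-0.15,-0.01,0.5],[-0.17,-0.004,0,0,-0.15,-0.01,0.5],[-0.17,-0.004,0,0,-0.15,-0.01,0.5],[-0.17,-0.004,0,0,-0.15,-0.01,0.5]],
])

```text
clock: 14.05
tool_pos: [0.6239, -0.0171, 0.0758]
orientation: [-179.1, -0.3, 1.3]
force: [0.4, -0.4, -0.2]
opening: 0.0416
```

Call:
arm_command([
  [[0,0,0,0,0,3,0.5],[0,0,0,0,0,6,0.5],[0,0,0,0,0,9,0.5],[0,0,0,0,0,12,0.5],[0,0,0,0,0,16,0.5],[0,0,0,-3,4,18,0.5],[0,0,0,-5,8,18,0.5],[0,0,0,-7,12,18,0.5]],
])

```text
clock: 14.72
tool_pos: [0.5614, 0.088, 0.2574]
orientation: [-179.0, -0.5, 1.2]
force: [1.1, 3.1, -0.6]
opening: 0.0435
```

Call:
arm_command([
  [[0,0,0,-3,4,0,0.5],[0,0,0,-5,8,0,0.5],[0,0,0,-7,12,0,0.5],[0,0,0,-9,16,0,0.5],[0,0,0,-11,20,0,0.5],[0,0,0,-13,24,0,0.5],[0,0,0,-13,27,0,0.5],[0,0,0,-13,27,0,0.5]],
])

```text
clock: 15.38
tool_pos: [0.4303, 0.3623, 0.2555]
orientation: [-179.0, -0.3, 1.5]
force: [1.2, -0.2, -0.2]
opening: 0.044
```

```bash
python3 o.py; python3 ang.py
python3 - <<'E'
from h import *
crop("scene",230,150,130,105,"s8.png",4);crop("top",235,110,70,105,"t8.png",4)
cv2.imwrite("pics/st8.png",np.hstack([cv2.imread("pics/s8.png"),cv2.imread("pics/t8.png")]))
E
```

```text
clock 15.3833
tool_pos [0.4303 0.3623 0.2555]
orientation [-179.0308   -0.3191    1.4938]
force [ 1.2412 -0.2229 -0.1793]
moment [-0.1356 -0.1193 -0.0252]
opening 0.04402699912605173
[(np.float64(-0.4), 53, np.float64(27.6)), (np.float64(-0.4), 56, np.float64(27.7)), (np.float64(-0.5), 59, np.float64(27.7)), (np.float64(-0.8), 50, np.float64(27.4)), (np.float64(-0.8), 62, np.float64(27.7)), (np.float64(-0.8), 47, np.float64(27.3))] [(np.float64(-1.0), 44), (np.float64(-2.5), 11), (np.float64(-2.8), 8), (np.float64(-6.0), -1), (np.float64(-11.6), 89)]
```

View pics/st8.png

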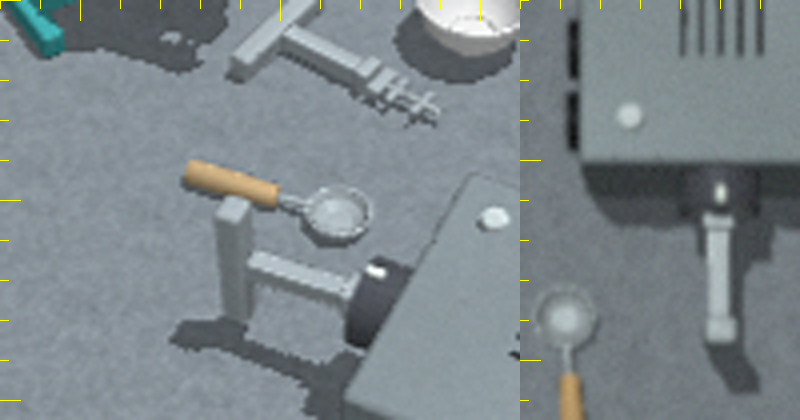

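The picture shows the crossbar upright at (235,260), the collar against the barrel, and the spoon and other key undisturbed. The arm is clear, so I'm handing in.

```bash
python3 -c "
from plant import ctrl
print(ctrl.close_job())"
```

```text
the job is handed in; nothing more can be done
None
```

The power is on: the middle key, the first one I tried, was the right one, so no wrong keys had to be laid back. It looks like key_a (first tooth place empty). I handed the job in at about 15.4 s of the 72 s allowed.

- **Insertion:** I pushed the key in until its shoulder met the barrel, with about 10 N of resistance at x ≈ 0.654.
- **Turning:** I turned it 45°, regripped the shank, and turned it on until I judged it had met the stop, about 10° past upright. I then brought it back within the key's play so the crossbar stands upright, let go and moved the arm away.

**Last checks:**
- The final pictures show the crossbar upright, the collar against the barrel, and the spoon and left key undisturbed. Those crops don't cover the right key and the bystanders on that side, but the arm met no unexpected force.
- My judgement of the stop rests on a small torque rise (about 0.3 N m). The rotor angle could not be read directly.
- My small bar-angle script gave no usable result on the upright bar (best fit 53–59° at almost no contrast), so I relied on the pictures and the measured tool angle.
- The moment readings also changed when the tilted tool was touching nothing. I therefore did not treat the torque seen during the first turn as a blocked key.

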